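Tip the filter out of its carton

ROBOT

A 6-joint arm with a two-finger parallel gripper is mounted at the origin on the work surface. World frame = base frame: x ahead of the robot, y to its left, z up, the work surface at z = 0. Lengths are in mm, angles in rad, forces in N, time in s.
With the tool pointing down it reaches from about 350 to 875 mm from the base axis. Payload 4.2 kg.
Tool frame: the origin (TCP) lies midway between the tips of the shut fingers; the grasp point (between the pads) lies 19 mm behind it; z points along the fingers, y is the direction in which the jaws open and shut (so a half turn about z gives the same grasp; the last joint's range is limited). The gripper opens to 85 mm and grips with 20 to 120 N. Pads are 22 mm wide; open, the fingers measure 114 mm over their backs; the gripper's body (76 mm by 85 mm) begins 54 mm behind the grasp point. The pads swing forward as they close: fully open they stand 13 mm farther back than shut.
Start: joints at [-0.871, 0.385, 0.008, 0, -1.194, -0.259], TCP at [266.676, -565.228, 191.612] pointing down, gripper open.
Joint ranges: [-3.14, 3.14], [-1.21, 2.06], [-1.07, 1.41], [-3.16, 2.05], [-2.99, -0.16], [-3.1, 3.1]. Speed limits (rad/s): [2.79, 2.79, 3.14, 3.14, 3.14, 3.14].

INTERFACE

Orientations are given as a unit quaternion [x, y, z, w].
In Python, from bench import read_state, get_image, job_done, search_frame, regions_of gives the robot as it stands.
- The arm moves only by the tool servo_tool, never from a script. Its arguments are lists of equal length, an entry for each row: "turn": the turn, a rotation vector about the world's x, y, z in rad, a list of three; "dp": the shift along the world's x, y, z in m, a list of three; "fingers": the finger opening in m, from 0 to 0.0854. In form: {"turn": [[rx, ry, rz], ...], "dp": [[tx, ty, tz], ...], "fingers": [fingers, ...]}. A call has exactly 5 rows; each row shifts and turns the pose as measured when the row begins; what a row does not reach is not made up. A row lasts 1/8 s, in which the tool goes at most 62.5 mm and 10.7 degrees, less where a joint would pass 70% of its speed; a pose out of reach is approached as far as the arm can. A call is refused whole if a number of a shift passes 0.0625 or a number of a turn 0.188, either way. A call with a gripper value outside its range is refused whole. The fingers move at their own pace and stop on an object; the grip force is fixed at half the most. Time passes only in rows, so rows that do not move let the fingers close, or fill a call up. It gives the time, the measured TCP pose, the force and the opening at its end, in the units of the state.
- read_state(): the state, without advancing time (a new reading comes with each control period).
- get_image(name): name is "scene" or "top"; returns a dict with "img" (480x640x3 uint8, red, green, blue), "vfov" (degrees; the focal length in pixels is half the picture's height over the tangent of half this angle, whatever the lens; pixels are square), "cx", "cy" (the principal point, pixels), "world_from_camera" (4x4, takes a point from camera to world coordinates). Camera axes: x right, y down, z forward; pixel columns grow to the right and rows downward; lengths in mm; the calibration is good to about 2 mm. A picture is of the moment at which its call begins. There is no depth.
- job_done(): hands the job in, once; it reports no verdict.
Trained networks look in the newest picture that a camera, given by its name, has taken for a name from the list of things; names that differ only in an ending like _2 or _b are one class to them, and where a whole thing is asked for, a point or a joint stands for the part that bears it (a point fixed in the world has none). Each returns a list of dicts, best first, with "score" (0 to 1); they miss things now and then, are a little off and sometimes report something else, mostly with a low value. They report only what shows in the picture. A call takes as long as a camera call. They do not tell look-alikes from the thing itself.
- search_frame(query, camera): "box" ([left, top, width, height] in pixels, round what is visible of it).
- regions_of(query, camera): "region" (480x640 bool, what is visible of it) and "box" ([left, top, width, height] in pixels, round what is visible of it).
The state is a dict: "clock": time; "joints": joint angles; "joint_vel": joint speeds; "joint_efforts": joint torques, N m; "position": TCP position; "ee_rot": TCP orientation; "contact_force": force on the tool from outside, world axes, zero at the start; "wrist_torque": the same for the moment, N m; "gripper_width": finger opening in mm.
Only numpy, scipy, OpenCV 4.12 (cv2) and the standard library are available. Lean on these libraries where they do the work, as an engineer would, in place of code of your own. Each camera call takes 0.05 s, during which the arm holds its last target. There are 200 camera calls.

TASK

Take the open-ended carton from the sloping rack and tip its mouth down close over the rubber mat, so that the filter inside slides part way out but stays in the carton, then lay the carton flat on the mat and let go with the filter still sticking out. Grip the bare end of the filter, draw it out of the carton, and lay it down in the grey tray without dropping it. Leave the empty carton lying on the mat and leave everything else alone.

Things in the scene. Friction and masses are not known exactly. Their poses are not given: they have to be found in the camera images.
- carton_center (a point): centre of the loose open carton: rigid square cardboard tube 164 mm long, 44 x 44 mm outside, walls 3 mm, closed (4 mm) at its -x end, open at +x, 150 g. x runs along it to the mouth, z is square to its upper face. It starts leaning in one of the rack's two bays, mouth up, at 35 degrees to the level, closed end against a ledge.
- carton_mouth (a point): centre of the carton's open end, 82 mm along x from carton_center; axes as the carton
- filter_center (a point): centre of the loose in-line filter, about 220 g: round metal canister 96 mm long, 35 mm in diameter, with a round spigot 24 mm long, 12 mm in diameter on each end, 144 mm in all; x is its axis. It starts inside the open carton at the closed end. It starts to slide when the carton is tilted 20 to 29 degrees from level (differs from run to run) and stays put below that.
- filter_tip (a point): end of the filter's front spigot (the one nearest the mouth), on its axis, 72 mm along x from filter_center; at the start about 16 mm inside the carton's mouth
- rack: fixed blue sloping rack, base 190 x 200 mm, two bays side by side 120 mm apart, one with the open carton, one with a closed one; origin at the centre of its base on the table, x points to the raised end. Each carton rests on a 28 mm wide rail, so fingers can pass down beside its middle to below its underside. The cartons' centres start 92 mm above the table.
- mat: fixed black rubber mat, 220 mm along its x, 270 mm along its y, 3 mm thick, lying flat on the table; origin at the centre of its underside (table height)
- tray: fixed grey open tray, 260 mm along its x, 190 mm along its y, 35 mm high, walls and floor 4 mm; origin at the centre of its underside (table height)
- sealed_center (a point): bystander: centre of the closed carton in the other bay, 164 x 44 x 44 mm, x along it up the slope
- smallbox_center (a point): bystander: centre of a cardboard box 75 x 100 x 50 mm
- can_center (a point): bystander: centre of an aluminium can 60 mm in diameter, 100 mm high
Not all that is in view belongs to the job. Leave any green or turquoise look-alike of the part that bears carton_center alone.

How it is judged:
By the outcome, as a careful person would: the job done as asked, in the order asked, and still so for the second after the job is handed in, with the robot touching nothing.
It also fails if it takes over 66 s, if anything falls off the work surface, if the arm or the gripper's body presses on something with over 40 N, if the wrist force passes 120 N, or if a joint passes its speed limit or range.

## Working session

There is one attempt and no reset: what is moved stays moved. The work goes in short steps, Python scripts to look and compute and a tool call to move; the robot and the scene stay as the last step left them, time stands still between calls to the robot, and variables do not carry over. Pictures are saved under pics/ and viewed, about 8 in all and at most 12, crops included, and the job is handed in when it is done.

Besides the shell and the picture viewer there is one more tool, called after "Emit:" as name(argument=value, ...), one argument or row to a line, values as JSON. servo_tool: Moves the arm, as the interface text tells. Its arguments: {"type":"object","properties":{"turn":{"type":"array","items":{"type":"array","items":{"type":"number"}}},"dp":{"type":"array","items":{"type":"array","items":{"type":"number"}}},"fingers":{"type":"array","items":{"type":"number"}}},"required":["turn","dp","fingers"]}

```bash
ls; mkdir -p pics
cat > h.py <<'E'
import numpy as np, cv2
from bench import *
def cam(n):
    d=get_image(n); d['f']=240/np.tan(np.radians(d['vfov'])/2); d['n']=n; return d
def proj(d,P):
    T=np.linalg.inv(d['world_from_camera']); p=np.atleast_2d(P)@T[:3,:3].T+T[:3,3]
    return p[:,:2]/p[:,2:]*d['f']+[d['cx'],d['cy']]
def ray(d,u,v,z):
    T=np.array(d['world_from_camera']); r=T[:3,:3]@[(u-d['cx'])/d['f'],(v-d['cy'])/d['f'],1]
    return T[:3,3]+r*(z-T[2,3])/r[2]
def save(img,p): cv2.imwrite('pics/'+p,cv2.cvtColor(img,cv2.COLOR_RGB2BGR))
E
python3 - <<'E'
from h import *
for n in('scene','top'):
    d=cam(n); save(d['img'],n+'0.png'); print(n,d['f'],d['cx'],d['cy'],np.round(d['world_from_camera'],3).tolist())
    for q in ['carton_center','rack','mat','tray','filter_center','sealed_center']:
        print(q,[(round(r['score'],2),np.round(r['box']).tolist()) for r in search_frame(q,n)[:3]])
print(read_state())
E
```

```text
pics
scene 606.1468232040481 309.52684755265904 241.53742554638882 [[-0.738, 0.523, -0.426, 1228.216], [0.674, 0.556, -0.487, 862.821], [-0.018, -0.646, -0.763, 1327.492], [0.0, 0.0, 0.0, 1.0]]
carton_center [(0.82, [400.0, 341.0, 72.0, 47.0]), (0.75, [405.0, 260.0, 65.0, 30.0]), (0.62, [358.0, 248.0, 50.0, 70.0])]
rack [(0.62, [316.0, 272.0, 100.0, 88.0])]
mat [(0.89, [251.0, 203.0, 117.0, 92.0])]
tray [(0.55, [164.0, 141.0, 104.0, 77.0]), (0.45, [208.0, 266.0, 47.0, 43.0])]
filter_center []
sealed_center [(0.56, [324.0, 276.0, 55.0, 68.0])]
top 621.6609141670682 314.3156024974076 236.0196087607688 [[0.004, -0.988, 0.155, 316.959], [-1.0, -0.005, -0.003, 59.283], [0.004, -0.155, -0.988, 1543.362], [0.0, 0.0, 0.0, 1.0]]
carton_center [(0.95, [176.0, 246.0, 67.0, 23.0]), (0.79, [88.0, 225.0, 77.0, 36.0]), (0.63, [156.0, 300.0, 72.0, 53.0])]
rack [(0.97, [179.0, 201.0, 77.0, 80.0]), (0.32, [447.0, 188.0, 86.0, 112.0])]
mat [(0.67, [270.0, 216.0, 117.0, 93.0])]
tray [(0.87, [446.0, 191.0, 86.0, 109.0])]
filter_center [(0.54, [445.0, 186.0, 87.0, 113.0])]
sealed_center [(0.65, [178.0, 192.0, 66.0, 29.0])]
{'clock': 0.7, 'joints': array([-8.71405936e-01,  3.84615546e-01,  7.92941713e-03, -2.76550445e-05,
       -1.19398842e+00, -2.58594375e-01]), 'joint_vel': array([-0.00062414, -0.00096746,  0.00105489, -0.00079752,  0.00078062,
       -0.00046569]), 'joint_efforts': array([ 3.22636070e-04, -3.91949666e+01,  1.88581574e+01,  4.18987289e+00,
       -3.18427983e-04,  2.68338503e-06]), 'position': array([ 266.68863055, -565.2349417 ,  191.67053364]), 'ee_rot': array([-2.18613056e-01,  9.75811625e-01, -4.81116979e-05,  3.94741456e-05]), 'contact_force': array([0.29177445, 0.04666551, 0.39948072]), 'wrist_torque': array([-0.05124826,  0.00600223,  0.024396  ]), 'gripper_width': 85.33455071888565}
```

Run:
```python
import cv2,numpy as np
t=cv2.imread('pics/top0.png'); s=cv2.imread('pics/scene0.png')
cv2.imwrite('pics/t0.png',cv2.resize(t[160:370,70:560],(800,343),interpolation=2))
cv2.imwrite('pics/s0.png',cv2.resize(s[120:400,140:500],(771,600),interpolation=2))
```

```text
(no output)
```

View pics/t0.png

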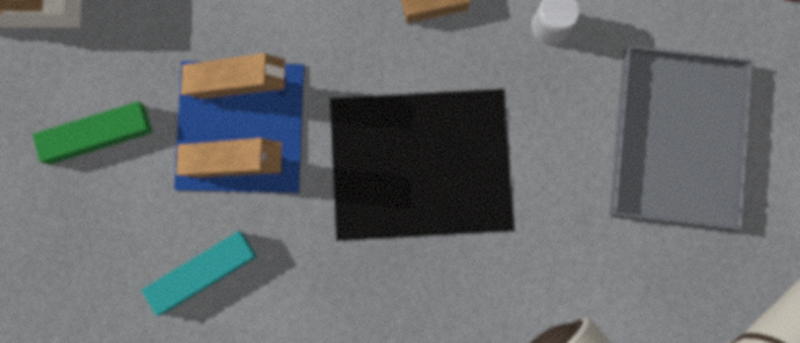

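View pics/s0.png

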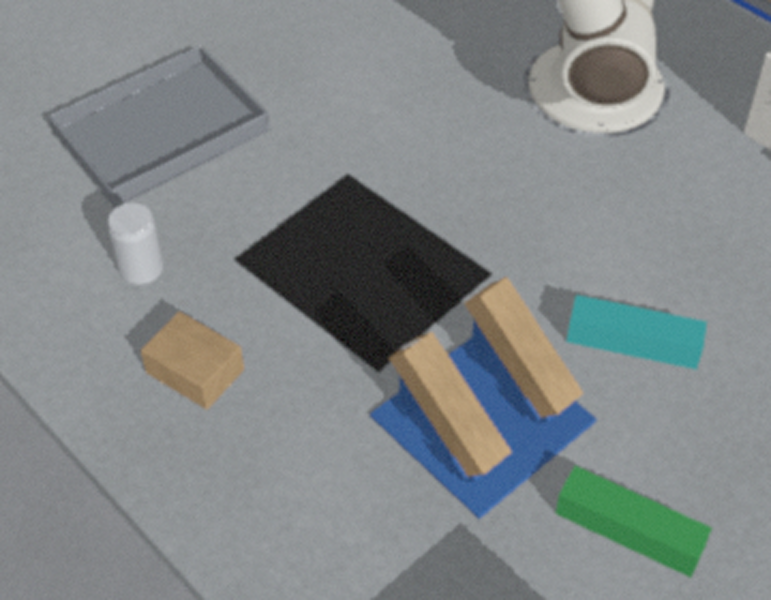

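Run:
```python
from h import *
d=cam('top'); t=d['img']
save(cv2.resize(t[185:285,170:270],(600,600),interpolation=cv2.INTER_CUBIC),'t1.png')
# rack/mat/tray outlines
for q in ['rack','mat','tray']:
    r=regions_of(q,'top')
    if r:
        m=r[0]['region'].astype(np.uint8); c=max(cv2.findContours(m,0,2)[0],key=cv2.contourArea)
        b=cv2.boxPoints(cv2.minAreaRect(c)); print(q,r[0]['score'],b.round(1).tolist(),[ray(d,*p,3 if q!='tray' else 30)[:2].round().tolist() for p in b])
```

```text
rack 0.9 [[176.8000030517578, 276.3999938964844], [178.8000030517578, 198.0], [255.6999969482422, 200.0], [253.60000610351562, 278.5]] [[455.0, 395.0], [654.0, 398.0], [650.0, 203.0], [451.0, 204.0]]
mat 0.75 [[270.6000061035156, 219.10000610351562], [379.6000061035156, 212.8000030517578], [384.79998779296875, 302.20001220703125], [275.79998779296875, 308.5]] [[601.0, 165.0], [619.0, -110.0], [394.0, -120.0], [377.0, 148.0]]
tray 0.82 [[441.79998779296875, 294.20001220703125], [451.70001220703125, 186.6999969482422], [534.0999755859375, 194.3000030517578], [524.2000122070312, 301.79998779296875]] [[412.0, -256.0], [681.0, -288.0], [662.0, -493.0], [395.0, -456.0]]
```

View pics/t1.png

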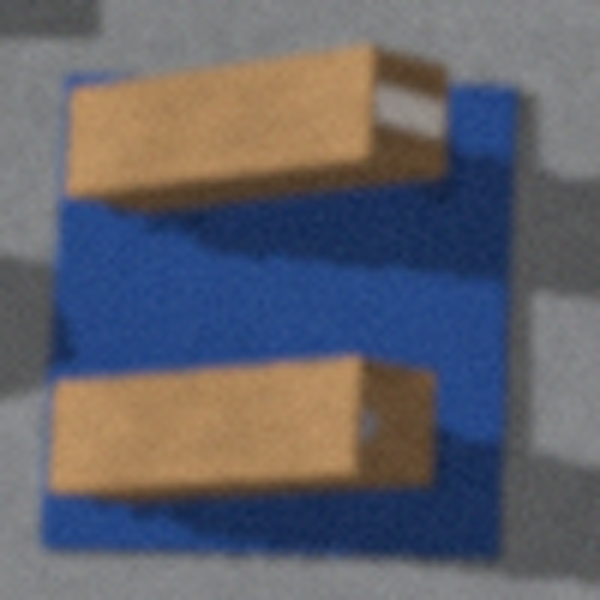

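The two candidates are the tan cartons in the rack. The upper one (top px ~213,206) has a pale seal strip on its end, so it is the sealed one. The lower one (~210,256) shows a dark open end with the grey spigot, so it is the open carton. Green and turquoise are look-alikes. Next I fit the poses.

Run:
```python
from h import *
from scipy.optimize import least_squares
from scipy.spatial.transform import Rotation as R
T=cam('top');S=cam('scene')
t=np.array([(52,380),(52,495),(358,490),(358,355),(432,487),(435,372)])/6+[170,185]
s=np.array([(468,297),(505,280),(581,390),(545,413)])/2.1417+[140,120]
def box(p):
    r=R.from_euler('ZY',[p[3],-p[4]]); 
    c=lambda a,b,e:np.array(p[:3])+r.apply([82*a,22*b,22*e])
    # x toward -y => carton +y side = world +x
    return c,r
def pts(p):
    c,_=box(p)
    tp=[c(-1,1,1),c(-1,-1,1),c(1,-1,1),c(1,1,1),c(1,-1,-1),c(1,1,-1)]
    sp=[c(1,1,1),c(1,-1,1),c(-1,-1,1),c(-1,1,1)]
    return proj(T,tp)-t,proj(S,sp)-s
f=lambda q:np.r_[tuple(a.ravel() for a in pts([q[0],q[1],92,q[2],np.radians(35)]))]
o=least_squares(f,[490,300,-1.57],loss='soft_l1');print('carton x,y,yawdeg',o.x[:2],np.degrees(o.x[2]));print(o.fun.reshape(-1,2).round(1).tolist())
m=np.array([(330,98),(503,90),(514,230),(337,240)])*.6125+[70,160]
M=np.array([ray(T,*p,3)[:2] for p in m]);print('mat',M.round(),M.mean(0))
k=np.array([(628,48),(750,62),(742,230),(613,215)])*.6125+[70,160]
K=np.array([ray(T,*p,35)[:2] for p in k]);print('tray',K.round(),K.mean(0))
rk=np.array([(62,75),(518,88),(498,555),(42,548)])/6+[170,185]
print('rack',[ray(T,*p,5)[:2].round() for p in rk])
```

```text
carton x,y,yawdeg [493.20043397 299.64785361] -91.11473007819383
[[0.5, 0.3], [-0.6, -0.7], [-0.6, -2.8], [0.3, 0.2], [0.1, -0.3], [0.4, -0.1], [4.2, -1.2], [-0.5, -2.4], [-0.2, 0.7], [4.5, -0.2]]
mat [[ 599.  161.]
 [ 612. -106.]
 [ 397. -120.]
 [ 381.  147.]] [497.25319698  20.2741928 ]
tray [[ 672. -294.]
 [ 652. -479.]
 [ 397. -455.]
 [ 418. -264.]] [ 534.85300089 -372.9785061 ]
rack [array([655., 393.]), array([650., 201.]), array([453., 206.]), array([455., 394.])]
```

Emit:
servo_tool(
  turn=[
    [0,0,0.1],
    [0,0,0.1],
    [0,0,0.1],
    [0,0,0.1],
    [0,0,0.1],
  ],
  dp=[
    [0.03,0.05,0.015],
    [0.03,0.05,0.015],
    [0.03,0.05,0.015],
    [0.03,0.05,0.015],
    [0.03,0.05,0.015],
  ],
  fingers=[0.0854,0.0854,0.0854,0.0854,0.0854],
)

```text
clock: 1.62
position: [417.5, -310.6, 266.4]
ee_rot: [-0.457, 0.89, 0.001, -0.001]
contact_force: [1.7, -0.3, -0.8]
gripper_width: 85.4
```

```bash
cat >> h.py <<'E'
from scipy.spatial.transform import Rotation as Ro
def want(yaw,tilt,zb=None):
    "tool rot holding a carton square on: carton yaw (deg), tilt + = mouth up (deg)"
    C=Ro.from_euler('ZY',[yaw,-tilt],degrees=True).as_matrix()
    z=-C[:,2]; y=-C[:,1]; return Ro.from_matrix(np.c_[np.cross(y,z),y,z])
def delta(p,r):
    s=read_state(); c=Ro.from_quat(s['ee_rot'])
    dr=(r*c.inv()).as_rotvec(); dp=np.array(p)-s['position']
    print('t',s['clock'],'pos',s['position'].round(1),'dp',dp.round(1),'turn',dr.round(3),'w',round(s['gripper_width'],1),'F',s['contact_force'].round(1),'j',s['joints'].round(2))
E
python3 -c "
from h import *
delta([493,356,172],want(-91.1,35)); delta([493,356,172],want(-91.1,0))"
```

```text
t 1.625 pos [ 417.5 -310.6  266.4] dp [ 75.5 666.6 -94.4] turn [-0.588  0.193  0.585] w 85.4 F [ 1.7 -0.3 -0.8] j [-0.33  0.16 -0.11  0.   -1.3  -0.29]
t 1.625 pos [ 417.5 -310.6  266.4] dp [ 75.5 666.6 -94.4] turn [ 0.    -0.003  0.603] w 85.4 F [ 1.7 -0.3 -0.8] j [-0.33  0.16 -0.11  0.   -1.3  -0.29]
```

Emit:
servo_tool(
  turn=[
    [0,0,0.12],
    [0,0,0.12],
    [0,0,0.12],
    [0,0,0.12],
    [0,0,0.12],
  ],
  dp=[
    [0.01,0.06,0],
    [0.01,0.06,0],
    [0.01,0.06,0],
    [0.01,0.06,0],
    [0,0.06,0],
  ],
  fingers=[0.0854,0.0854,0.0854,0.0854,0.0854],
)

```text
clock: 2.25
position: [460.2, -1.9, 269.0]
ee_rot: [-0.707, 0.708, -0.002, 0.002]
contact_force: [-0.3, -0.4, 0.1]
gripper_width: 85.2
```

Emit:
servo_tool(
  turn=[
    [-0.122,0.002,0],
    [-0.122,0.002,0],
    [-0.122,0.002,0],
    [-0.122,0.002,0],
    [-0.122,0.002,0],
  ],
  dp=[
    [0.006,0.061,0],
    [0.007,0.061,0],
    [0.007,0.061,0],
    [0.007,0.061,0],
    [0.007,0.061,0],
  ],
  fingers=[0.0854,0.0854,0.0854,0.0854,0.0854],
)

```text
clock: 2.88
position: [494.0, 308.7, 275.4]
ee_rot: [0.674, -0.673, 0.22, 0.212]
contact_force: [1.3, 0.3, 1.0]
gripper_width: 85.0
```

```bash
python3 -c "
from h import *
delta([493,356,172],want(-91.1,35))"
```

```text
t 2.875 pos [494.  308.7 275.4] dp [  -1.    47.3 -103.4] turn [ 0.01   0.011 -0.024] w 85.0 F [1.3 0.3 1. ] j [ 1.02  0.51  0.14  0.33 -1.73 -1.05]
```

Emit:
servo_tool(
  turn=[
    [0.01,0.011,-0.024],
    [0,0,0],
    [0,0,0],
    [0,0,0],
    [0,0,0],
  ],
  dp=[
    [0,0.047,0],
    [0,0,-0.04],
    [0,-0.003,-0.045],
    [0,-0.018,-0.027],
    [0,0,0],
  ],
  fingers=[0.0854,0.0854,0.0854,0.0854,0.0854],
)

```text
clock: 3.5
position: [492.7, 344.1, 153.2]
ee_rot: [-0.67, 0.677, -0.212, -0.217]
contact_force: [-0.0, 0.5, 0.1]
gripper_width: 85.4
```

```bash
python3 -c "
from h import *
delta([493,287,74],want(-91.1,35))
S=cam('scene');T=cam('top')
a=cv2.resize(S['img'][200:380,300:480],(400,400),interpolation=2);b=cv2.resize(T['img'][160:300,150:290],(400,400),interpolation=2)
save(np.hstack([a,b]),'p3.png')"
```

```text
t 3.5 pos [492.7 344.1 153.2] dp [  0.3 -57.1 -79.2] turn [ 0.006 -0.003 -0.008] w 85.4 F [-0.   0.5  0.1] j [ 1.04  0.64  0.07  0.29 -1.56 -1.13]
```

View pics/p3.png

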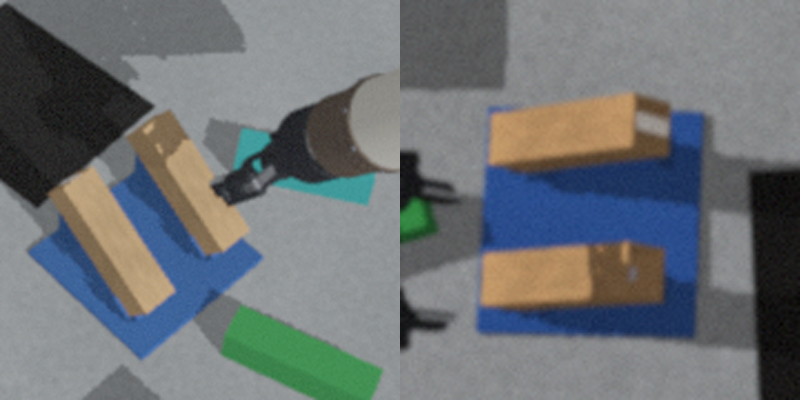

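The picture shows the fingers straddling the open carton's line at the low end (top view about v=250, as expected given their height), clear of everything else. I'll advance and grip.

Emit:
servo_tool(
  turn=[
    [0,0,-0.008],
    [0,0,0],
    [0,0,0],
    [0,0,0],
    [0,0,0],
  ],
  dp=[
    [0,-0.016,-0.022],
    [0,-0.015,-0.02],
    [0,-0.014,-0.019],
    [0,-0.011,-0.016],
    [0,-0.001,-0.002],
  ],
  fingers=[0.0854,0.0854,0.0854,0.0854,0.0854],
)

```text
clock: 4.22
position: [499.6, 296.8, 84.6]
ee_rot: [-0.67, 0.683, -0.211, -0.202]
contact_force: [-0.0, -0.6, 0.2]
gripper_width: 85.7
```

Emit:
servo_tool(
  turn=[
    [0,0,0],
    [0,0,0],
    [0,0,0],
    [0,0,0],
    [0,0,0],
  ],
  dp=[
    [0,0,0],
    [0,0,0],
    [0,0,0],
    [0,0,0],
    [0,0,0],
  ],
  fingers=[0.03,0.03,0.03,0.03,0.03],
)

```text
clock: 4.85
position: [501.7, 300.9, 88.2]
ee_rot: [-0.671, 0.683, -0.211, -0.198]
contact_force: [-0.3, 0.2, -0.2]
gripper_width: 30.0
```

```bash
python3 -c "
from h import *
delta([493,287,74],want(-91.1,35))"
```

```text
t 4.85 pos [501.7 300.9  88.2] dp [ -8.7 -13.9 -14.2] turn [-0.025  0.023 -0.008] w 30.0 F [-0.3  0.2 -0.2] j [ 0.99  0.63 -0.11  0.33 -1.34 -1.17]
```

```bash
python3 -c "
from h import *
S=cam('scene');T=cam('top')
a=cv2.resize(S['img'][200:380,300:480],(400,400),interpolation=2);b=cv2.resize(T['img'][160:300,150:290],(400,400),interpolation=2)
save(np.hstack([a,b]),'p4.png')
s=read_state();print(s['position'],s['gripper_width'],s['joint_vel'].round(3))
for i in range(1):print(proj(S,s['position']),proj(T,s['position']))"
```

```text
[501.68000673 300.77948376  88.09980179] 29.854708244667933 [-0.001  0.001 -0.003 -0.001  0.     0.001]
[[380.80235363 284.64394278]] [[209.83281805 253.64771197]]
```

View pics/p4.png

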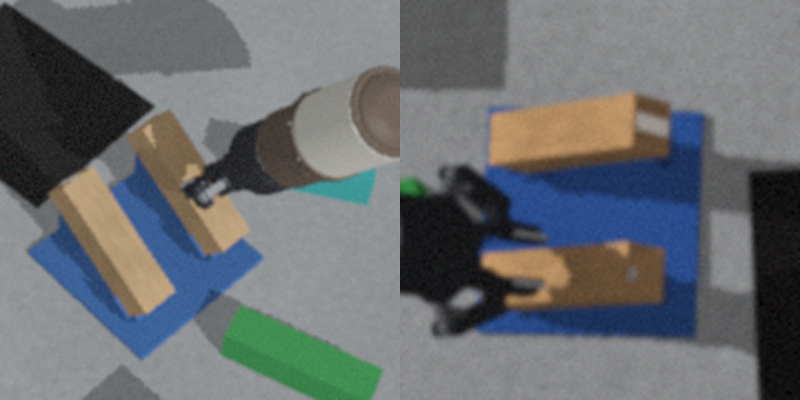

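```bash
python3 -c "
from h import *
from scipy.optimize import least_squares
S=cam('scene');T=cam('top')
def tri(a,b):
    o=least_squares(lambda p:np.r_[proj(T,p)[0]-a,proj(S,p)[0]-b],[500,300,90]);print(o.x.round(1),o.fun.round(1))
tri([199,251.5],[386,285]); 
for q in ['carton_center','sealed_center']:
  for d in(S,T): print(q,[(round(r['score'],2),np.round(r['box']).tolist()) for r in search_frame(q,d['n'])[:5]])
a=cv2.resize(S['img'][240:320,340:420],(400,400),interpolation=2);b=cv2.resize(T['img'][220:300,160:240],(400,400),interpolation=2)
save(np.hstack([a,b]),'p5.png')
s=read_state();print(s)"
```

```text
[504.8 321.4 109.9] [ 0.5 -0.4  0.7  0. ]
carton_center [(0.79, [397.0, 338.0, 73.0, 48.0]), (0.71, [357.0, 248.0, 55.0, 70.0]), (0.56, [435.0, 279.0, 33.0, 15.0])]
carton_center [(0.9, [156.0, 301.0, 74.0, 54.0]), (0.69, [179.0, 248.0, 64.0, 22.0])]
sealed_center [(0.84, [325.0, 276.0, 53.0, 68.0])]
sealed_center [(0.58, [180.0, 194.0, 62.0, 28.0])]
{'clock': 5.25, 'joints': array([ 0.99414808,  0.63300215, -0.10811777,  0.32571815, -1.34404056,
       -1.17049975]), 'joint_vel': array([-0.00029831, -0.00194811,  0.00054832,  0.00010011, -0.00030235,
       -0.00083385]), 'joint_efforts': array([ 4.71295949e-03, -4.70904815e+01,  1.50212646e+01,  3.60976472e+00,
       -1.00213185e+00, -1.00276682e-04]), 'position': array([501.63920519, 300.65638212,  88.02237621]), 'ee_rot': array([-0.67058931,  0.68316562, -0.21067637, -0.1980156 ]), 'contact_force': array([-0.44509588,  0.93596535, -0.84245533]), 'wrist_torque': array([ 1.09650789e+00, -4.02346404e-04, -2.47513906e-02]), 'gripper_width': 29.995248115924205}
```

View pics/p5.png

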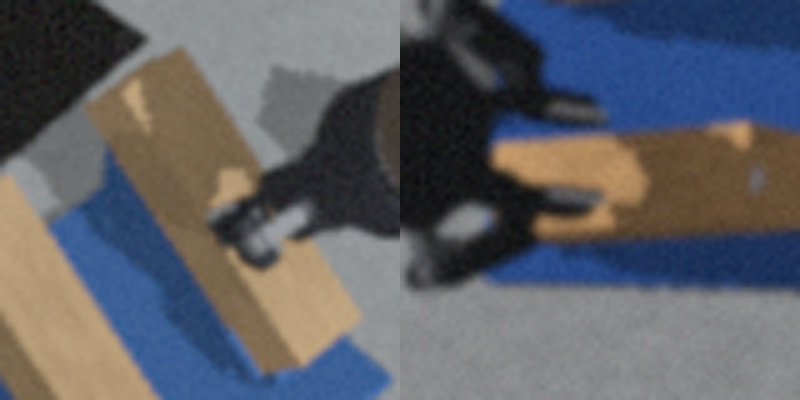

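```bash
python3 -c "
from h import *
from scipy.optimize import least_squares
S=cam('scene');T=cam('top')
def tri(a,b):
    o=least_squares(lambda p:np.r_[proj(T,p)[0]-a,proj(S,p)[0]-b],[500,300,90]);print('tri',o.x.round(1),o.fun.round(1))
n=np.array([0,.574,.819])
tcp=np.array([492.7,344.1,153.2])
print(proj(T,tcp),proj(S,tcp),proj(T,tcp+13*n))
tri([169.3,226.5],[396.8,286.4])
tri([200,242],[382.6,284.4]);tri([200,260],[392.4,293])
p=cv2.imread('pics/p3.png')[100:250,:]; p=np.hstack([p[50:150,180:300],p[40:140,400:520]]); cv2.imwrite('pics/p3b.png',cv2.resize(p,(792,330),interpolation=cv2.INTER_CUBIC))
"
```

```text
[[185.77252408 253.84604764]] [[398.44556529 277.20068106]] [[181.47626982 253.22721959]]
tri [545.2 376.  197.2] [-1.2  1.  -1.7 -0.1]
tri [522.3 319.3 127. ] [-0.7  0.6 -0.9 -0. ]
tri [488.1 328.2  67.1] [-0.4  0.4 -0.6 -0. ]
```

View pics/p3b.png

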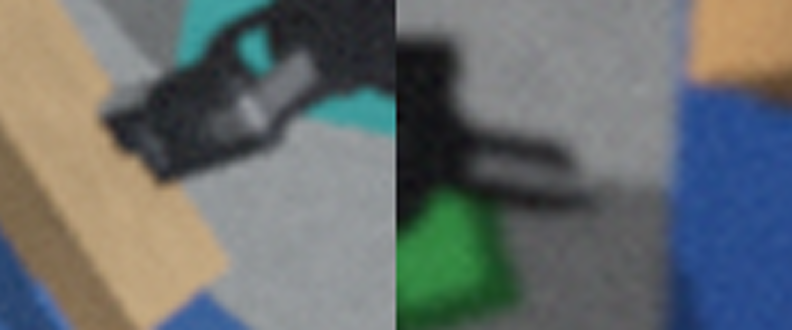

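Emit:
servo_tool(
  turn=[
    [0,0,0],
    [0,0,0],
    [0,0,0],
    [0,0,0],
    [0,0,0],
  ],
  dp=[
    [0,0.023,0.033],
    [0,0.023,0.033],
    [0,0.023,0.033],
    [0,0,0],
    [0,0,0],
  ],
  fingers=[0.03,0.03,0.0,0.0,0.0],
)

```text
clock: 5.98
position: [500.4, 369.7, 188.5]
ee_rot: [-0.67, 0.683, -0.21, -0.2]
contact_force: [0.3, -0.8, -0.1]
gripper_width: -0.2
```

```bash
python3 -c "
from h import *
delta([493,287,74],want(-91.1,35))
p=read_state()['position'];R=Ro.from_quat(read_state()['ee_rot']).as_matrix()
for n in('scene','top'):
    d=cam(n); r=cv2.cvtColor(cv2.imread('pics/%s0.png'%n),4).astype(float)
    g=d['img'].astype(float); c=proj(d,p)[0]; b=proj(d,p-R[:,2]*40)[0]; print(n,c,b)
    u,v=np.round(c).astype(int)
    # axis-aligned arm mask: differ in colour ratio from bg (not shadow): dark <60 & greyish or brighter
    df=np.abs(g-r).sum(2); D=df[v-26:v+26,u-30:u+30]
    for k,row in enumerate(D[::2]): print('%4d '%(v-26+2*k)+''.join(' .:+*#'[min(5,int(x//50))] for x in row))
    print('u0',u-30); cv2.imwrite('pics/bk_%s.png'%n,cv2.cvtColor(d['img'],4))
"
```

```text
t 5.975 pos [500.4 369.7 188.5] dp [  -7.4  -82.7 -114.5] turn [-0.021  0.019 -0.006] w -0.2 F [ 0.3 -0.8 -0.1] j [ 1.05  0.63  0.17  0.29 -1.63 -1.13]
scene [405.78586111 276.30773579] [414.71660797 273.13190008]
 250 :.                                                         :
 252 ++:                                                       +#
 254 ++::.                                                    :##
 256 ++++:.                                                   +##
 258 ++:+++.                                               :*####
 260 ++:+:+::.                                           .+######
 262 ::::++++:.                                      ..++*#******
 264 .  .::::.                                     .:**##*####*##
 266                                           ..:+######*#######
 268                                       .:::+*####***####*##**
 270                                     .::++****#*###*#*+++*#*#
 272                                     :+**##*::+***++:::::++#*
 274                                     .+##**++++++::::::+++***
 276                        
[... 1919 characters left out ...]
                                 
 254 **+.                                                        
 256 +++.                                                        
 258 +:.                                                         
 260                                                             
 262                                                             
 264                                                             
 266                                             .               
 268                                                             
 270                                                             
 272                                                             
u0 141
```

```bash
python3 -c "
from h import *
T=cam('top');S=cam('scene');s=read_state()
p=s['position'];z=Ro.from_quat(s['ee_rot']).as_matrix()[:,2]
def pan(img,d,p,z,w=45,sz=390):
    c=proj(d,p)[0]; u,v=np.clip(np.round(c).astype(int),w,[640-w,480-w]); I=cv2.resize(img[v-w:v+w,u-w:u+w],(sz,sz),interpolation=2)
    for k in(0,20,40,100):
        q=(proj(d,p-z*k)[0]-[u-w,v-w]+.5)*sz/2/w; cv2.circle(I,tuple(int(a) for a in q),3,(255,0,0) if k else (255,255,0),-1)
    return I
rd=lambda n:cv2.cvtColor(cv2.imread(n),4)
A=pan(T['img'],T,p,z);B=pan(S['img'],S,p,z)
p0=np.array([266.7,-565.2,191.7]);z0=np.array([0,0,-1.])
print(proj(T,p0),proj(S,p0))
C=pan(rd('pics/top0.png'),T,p0,z0,sz=200)
D=pan(rd('pics/scene0.png'),S,p0,z0,sz=200)
E=np.zeros((200,780,3),np.uint8);E[:,:200]=C;E[:,210:410]=D
save(np.vstack([np.hstack([A,B]),E]),'p6.png')
"
```

```text
[[603.74852964 358.51365764]] [[237.99224774  68.58356684]]
```

View pics/p6.png

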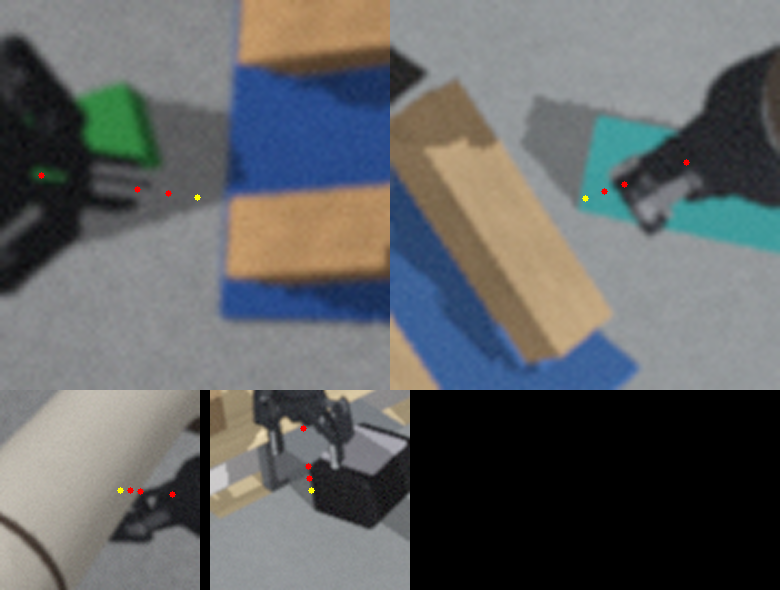

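The fingertips in the pictures sit about 36–40 mm behind the reported TCP along the tool axis, so the earlier close ended above the carton. I'll go deeper in steps and use the finger opening (44 mm) as proof of a grip.

Emit:
servo_tool(
  turn=[
    [-0.02,0.02,-0.006],
    [0,0,0],
    [0,0,0],
    [0,0,0],
    [0,0,0],
  ],
  dp=[
    [-0.008,-0.01,-0.014],
    [0,-0.016,-0.022],
    [0,-0.016,-0.022],
    [0,-0.012,-0.018],
    [0,0,0],
  ],
  fingers=[0.0854,0.0854,0.0854,0.0854,0.0854],
)

```text
clock: 6.8
position: [488.5, 308.0, 105.0]
ee_rot: [-0.667, 0.68, -0.21, -0.222]
contact_force: [-0.8, 0.3, 0.5]
gripper_width: 85.6
```

```bash
python3 -c "
from h import *
delta([493,282.4,67.4],want(-91.1,35))"
```

```text
t 6.8 pos [488.5 308.  105. ] dp [  4.5 -25.6 -37.6] turn [ 0.01  -0.011  0.004] w 85.6 F [-0.8  0.3  0.5] j [ 1.01  0.64 -0.06  0.3  -1.44 -1.16]
```

Emit:
servo_tool(
  turn=[
    [0.007,-0.007,0],
    [0,0,0],
    [0,0,0],
    [0,0,0],
    [0,0,0],
  ],
  dp=[
    [0.003,-0.008,-0.012],
    [0,-0.008,-0.012],
    [0,-0.004,-0.006],
    [0,-0.001,-0.002],
    [0,0,0],
  ],
  fingers=[0.0854,0.0854,0.0854,0.0854,0.0854],
)

```text
clock: 7.42
position: [492.0, 287.4, 72.5]
ee_rot: [-0.667, 0.681, -0.21, -0.217]
contact_force: [0.4, 0.6, 0.1]
gripper_width: 85.4
```

Emit:
servo_tool(
  turn=[
    [0,0,0],
    [0,0,0],
    [0,0,0],
    [0,0,0],
    [0,0,0],
  ],
  dp=[
    [0,0,0],
    [0,0,0],
    [0,0,0],
    [0,0,0],
    [0,0,0],
  ],
  fingers=[0.035,0.035,0.035,0.035,0.035],
)

```text
clock: 8.05
position: [492.6, 288.7, 73.7]
ee_rot: [-0.667, 0.681, -0.21, -0.215]
contact_force: [0.5, 1.3, 0.5]
gripper_width: 41.6
```

```bash
python3 -c "
from h import *
delta([493,282.4,67.4],want(-91.1,35))"
```

```text
t 8.05 pos [492.6 288.7  73.7] dp [ 0.4 -6.3 -6.3] turn [ 0.    -0.001  0.002] w 41.6 F [0.5 1.3 0.5] j [ 0.99  0.65 -0.13  0.32 -1.34 -1.17]
```

Emit:
servo_tool(
  turn=[
    [0,0,0],
    [0,0,0],
    [0,0,0],
    [0,0,0],
    [0,0,0],
  ],
  dp=[
    [0,0,0],
    [0,0,0],
    [0,0,0],
    [0,0,0],
    [0,-0.006,-0.008],
  ],
  fingers=[0.0854,0.0854,0.0854,0.0854,0.0854],
)

```text
clock: 8.68
position: [492.8, 283.0, 65.5]
ee_rot: [-0.667, 0.681, -0.21, -0.215]
contact_force: [0.6, -0.2, 0.2]
gripper_width: 85.5
```

Emit:
servo_tool(
  turn=[
    [0,0,0],
    [0,0,0],
    [0,0,0],
    [0,0,0],
    [0,0,0],
  ],
  dp=[
    [0,-0.004,-0.006],
    [0,-0.001,-0.002],
    [0,0,0],
    [0,0,0],
    [0,0,0],
  ],
  fingers=[0.0854,0.0854,0.0854,0.0854,0.0854],
)

```text
clock: 9.3
position: [492.3, 276.4, 56.1]
ee_rot: [-0.667, 0.681, -0.21, -0.216]
contact_force: [0.1, 0.9, -0.5]
gripper_width: 85.1
```

```bash
python3 -c "
from h import *
delta([493,275.5,57.5],want(-91.1,35))
T=cam('top');S=cam('scene');s=read_state()
p=s['position'];z=Ro.from_quat(s['ee_rot']).as_matrix()[:,2]
def pan(img,d,p,z,w=32,sz=390):
    c=proj(d,p)[0]; u,v=np.round(c).astype(int); I=cv2.resize(img[v-w:v+w,u-w:u+w],(sz,sz),interpolation=2)
    for k in(0,20,40):
        q=(proj(d,p-z*k)[0]-[u-w,v-w]+.5)*sz/2/w; cv2.circle(I,tuple(int(a) for a in q),3,(255,0,0) if k else (255,255,0),-1)
    return I
save(np.hstack([pan(T['img'],T,p,z),pan(S['img'],S,p,z)]),'p7.png')
"
```

```text
t 9.3 pos [492.3 276.4  56.1] dp [ 0.7 -0.9  1.4] turn [ 0.001 -0.002  0.002] w 85.1 F [ 0.1  0.9 -0.5] j [ 0.98  0.66 -0.17  0.33 -1.29 -1.18]
```

View pics/p7.png

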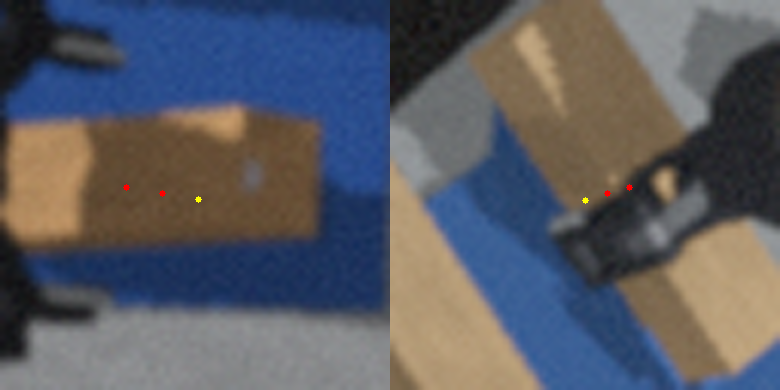

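Emit:
servo_tool(
  turn=[
    [0,0,0],
    [0,0,0],
    [0,0,0],
    [0,0,0],
    [0,0,0],
  ],
  dp=[
    [0,-0.004,-0.006],
    [0,-0.003,-0.004],
    [0,0,0],
    [0,0,0],
    [0,0,0],
  ],
  fingers=[0.0854,0.0854,0.0854,0.0854,0.0854],
)

```text
clock: 10.02
position: [492.3, 268.8, 45.3]
ee_rot: [-0.667, 0.681, -0.21, -0.216]
contact_force: [-0.2, -0.1, 0.3]
gripper_width: 85.5
```

Emit:
servo_tool(
  turn=[
    [0,0,0],
    [0,0,0],
    [0,0,0],
    [0,0,0],
    [0,0,0],
  ],
  dp=[
    [0,0,0],
    [0,0,0],
    [0,0,0],
    [0,0,0],
    [0,0,0],
  ],
  fingers=[0.03,0.03,0.03,0.03,0.03],
)

```text
clock: 10.65
position: [492.3, 269.1, 45.6]
ee_rot: [-0.667, 0.681, -0.21, -0.216]
contact_force: [-0.6, 0.2, 0.9]
gripper_width: 43.3
```

```bash
python3 -c "
from h import *
delta([493,299.6,92],want(-91.1,35))"
```

```text
t 10.65 pos [492.3 269.1  45.6] dp [ 0.7 30.5 46.4] turn [ 0.001 -0.001  0.002] w 43.3 F [-0.6  0.2  0.9] j [ 0.97  0.66 -0.2   0.33 -1.26 -1.19]
```

Emit:
servo_tool(
  turn=[
    [0,0,0],
    [0,0,0],
    [0,0,0],
    [0,0,0],
    [0,0,0],
  ],
  dp=[
    [0,0,0.015],
    [0,0,0.025],
    [0,0,0.03],
    [0,0,0.03],
    [0,-0.01,0.015],
  ],
  fingers=[0.03,0.03,0.03,0.03,0.03],
)

```text
clock: 11.28
position: [490.4, 258.5, 161.9]
ee_rot: [-0.667, 0.681, -0.208, -0.217]
contact_force: [0.4, 0.5, -3.6]
gripper_width: 43.5
```

Emit:
servo_tool(
  turn=[
    [0,0,0],
    [0,0,0],
    [0,0,0],
    [0,0,0],
    [0,0,0],
  ],
  dp=[
    [0,-0.03,0],
    [0,-0.04,0],
    [0,-0.04,0],
    [0,-0.04,0],
    [0,-0.04,0],
  ],
  fingers=[0.03,0.03,0.03,0.03,0.03],
)

```text
clock: 11.9
position: [487.8, 62.0, 161.2]
ee_rot: [-0.668, 0.681, -0.206, -0.217]
contact_force: [1.0, -0.7, -4.1]
gripper_width: 43.2
```

```bash
cat >> h.py <<'E'
def tgt(C,down,yaw=-91.1,k=55.5,l=1.6):
    "TCP pose putting the held carton's centre at C, mouth down by 'down' deg"
    r=want(yaw,-down); c=Ro.from_euler('ZY',[yaw,down],degrees=True).as_matrix()
    delta(np.array(C)-k*c[:,2]-l*c[:,0],r)
E
python3 -c "
from h import *
tgt([495,45,130],0)"
```

```text
t 11.9 pos [487.8  62.  161.2] dp [  7.3 -15.4 -86.7] turn [ 0.607 -0.021 -0.   ] w 43.2 F [ 1.  -0.7 -4.1] j [ 0.74  0.35 -0.45  0.44 -1.26 -1.  ]
```

Emit:
servo_tool(
  turn=[
    [0.1,-0.004,0],
    [0.12,-0.004,0],
    [0.12,-0.004,0],
    [0.12,-0.004,0],
    [0.1,-0.004,0],
  ],
  dp=[
    [0.001,-0.002,-0.01],
    [0.002,-0.002,-0.01],
    [0.002,-0.002,-0.01],
    [0.001,-0.002,-0.01],
    [0,0,0],
  ],
  fingers=[0.03,0.03,0.03,0.03,0.03],
)

```text
clock: 12.52
position: [485.5, 46.4, 117.5]
ee_rot: [-0.7, 0.714, -0.008, -0.017]
contact_force: [0.4, 1.1, -3.1]
gripper_width: 43.5
```

Emit:
servo_tool(
  turn=[
    [0,0,0],
    [0,0,0],
    [0,0,0],
    [0,0,0],
    [0,0,0],
  ],
  dp=[
    [0,0,0],
    [0,0,0],
    [0,0,0],
    [0,0,0],
    [0,0,0],
  ],
  fingers=[0.03,0.03,0.03,0.03,0.03],
)

```text
clock: 13.15
position: [482.7, 44.6, 116.6]
ee_rot: [-0.699, 0.715, -0.008, -0.02]
contact_force: [-0.4, 0.9, -3.9]
gripper_width: 43.4
```

```bash
python3 -c "
from h import *
tgt([495,45,130],0)
s=read_state();z=Ro.from_quat(s['ee_rot']).as_matrix()[:,2];x=np.array([-.019,-1,0])
C=s['position']-55.5*z+1.6*x; print('C pred',C)
I=[]
for n in('top','scene'):
    d=cam(n);g=d['img'].astype(int);cv2.imwrite('pics/l_%s.png'%n,cv2.cvtColor(d['img'],4))
    c=proj(d,C)[0];u,v=np.round(c).astype(int);w=45
    im=cv2.resize(d['img'][v-w:v+w,u-w:u+w],(390,390),interpolation=2)
    for a in(-1,1):
      for b in(-1,1):
        for e in (-1,1):
          q=(proj(d,C+x*82*a+np.array([1,-.019,0])*22*b+np.array([0,0,22*e]))[0]-[u-w,v-w]+.5)*390/2/w
          cv2.circle(im,tuple(int(k) for k in q),2,(255,0,0) if e>0 else (0,255,0),-1)
    I.append(im)
save(np.hstack(I),'p8.png')"
```

```text
t 13.15 pos [482.7  44.6 116.6] dp [ 12.3   2.  -42.1] turn [ 0.04  -0.017  0.003] w 43.4 F [-0.4  0.9 -3.9] j [ 0.45  0.23 -0.43  0.04 -0.94 -0.49]
C pred [483.6331746   45.2082198  172.05723343]
```

View pics/p8.png

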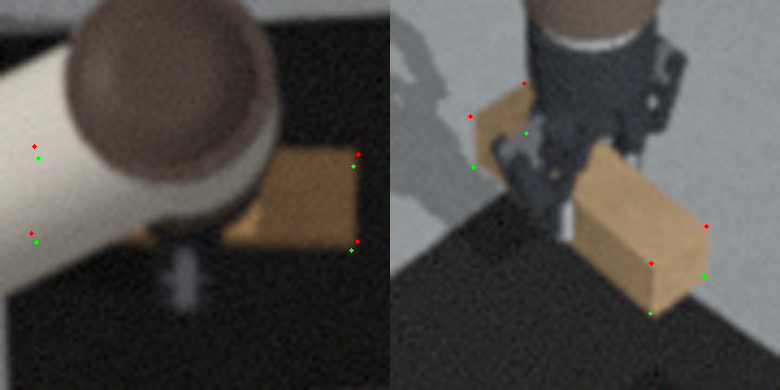

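```bash
python3 -c "
from h import *
tgt([495,43.2,51],12)"
```

```text
t 13.25 pos [482.7  44.5 116.6] dp [  12.5   11.8 -119.6] turn [ 0.249 -0.022  0.001] w 43.4 F [-0.3  0.5 -3.8] j [ 0.45  0.23 -0.43  0.04 -0.94 -0.49]
```

Emit:
servo_tool(
  turn=[
    [0.025,-0.004,0],
    [0.025,-0.004,0],
    [0.025,-0.004,0],
    [0.025,-0.004,0],
    [0.025,-0.004,0],
  ],
  dp=[
    [0.002,0.001,-0.012],
    [0.002,0.001,-0.014],
    [0.002,0.001,-0.014],
    [0.002,0.001,-0.014],
    [0.002,0.001,-0.012],
  ],
  fingers=[0.03,0.03,0.03,0.03,0.03],
)

```text
clock: 13.88
position: [493.0, 49.9, 46.5]
ee_rot: [-0.699, 0.714, 0.032, 0.034]
contact_force: [0.4, 0.7, -2.3]
gripper_width: 43.4
```

```bash
python3 -c "
from h import *
tgt([495,43.2,51],12)"
```

```text
t 13.875 pos [493.   49.9  46.5] dp [  2.2   6.4 -49.5] turn [ 0.117 -0.     0.002] w 43.4 F [ 0.4  0.7 -2.3] j [ 0.37  0.33 -0.46 -0.12 -0.75 -0.3 ]
```

Emit:
servo_tool(
  turn=[
    [0.03,0,0],
    [0.03,0,0],
    [0.025,0,0],
    [0.015,0,0],
    [0.01,0,0],
  ],
  dp=[
    [0,0.001,-0.014],
    [0,0.001,-0.014],
    [0,0.001,-0.01],
    [0,0.001,-0.003],
    [0,0,0],
  ],
  fingers=[0.03,0.03,0.03,0.03,0.03],
)

```text
clock: 14.5
position: [492.2, 52.4, 0.4]
ee_rot: [-0.695, 0.712, 0.073, 0.072]
contact_force: [-0.5, -0.3, -3.9]
gripper_width: 43.4
```

```bash
python3 -c "
from h import *
tgt([495,43.2,51],12);tgt([495,31.8,82.5],33)"
```

```text
t 14.5 pos [4.922e+02 5.240e+01 4.000e-01] dp [ 3.1  3.9 -3.3] turn [ 0.004 -0.004  0.005] w 43.4 F [-0.5 -0.3 -3.9] j [ 0.28  0.41 -0.44 -0.31 -0.69 -0.07]
t 14.5 pos [4.922e+02 5.240e+01 4.000e-01] dp [ 3.5 11.  36.4] turn [ 0.37  -0.012  0.004] w 43.4 F [-0.5 -0.3 -3.9] j [ 0.28  0.41 -0.44 -0.31 -0.69 -0.07]
```

Emit:
servo_tool(
  turn=[
    [0.08,0,0],
    [0.1,0,0],
    [0.09,0,0],
    [0.06,-0.005,0],
    [0.02,-0.005,0],
  ],
  dp=[
    [0.001,0.003,0.003],
    [0.001,0.003,0.009],
    [0.001,0.002,0.011],
    [0.001,0.001,0.009],
    [0,0.001,0.002],
  ],
  fingers=[0.03,0.03,0.03,0.03,0.03],
)

```text
clock: 15.12
position: [498.8, 62.8, 37.2]
ee_rot: [-0.674, 0.684, 0.193, 0.202]
contact_force: [-0.2, 0.7, -3.7]
gripper_width: 43.6
```

Emit:
servo_tool(
  turn=[
    [0,0,0],
    [0,0,0],
    [0,0,0],
    [0,0,0],
    [0,0,0],
  ],
  dp=[
    [0,0,0],
    [0,0,0],
    [0,0,0],
    [0,0,0],
    [0,0,0],
  ],
  fingers=[0.03,0.03,0.03,0.03,0.03],
)

```text
clock: 15.75
position: [498.9, 63.0, 37.6]
ee_rot: [-0.675, 0.683, 0.191, 0.201]
contact_force: [1.4, -0.2, -2.3]
gripper_width: 43.2
```

```bash
python3 -c "
from h import *
tgt([495,31.8,82.5],33)
s=read_state();R=Ro.from_quat(s['ee_rot']).as_matrix();z=R[:,2];x=R[:,0] if R[1,0]<0 else -R[:,0]
C=s['position']-55.5*z+1.6*x;M=C+82*x;print('C',C.round(1),'M',M.round(1),'down',np.degrees(np.arcsin(-x[2])))
for n in('top','scene'):
    d=cam(n);cv2.imwrite('pics/t_%s.png'%n,cv2.cvtColor(d['img'],4))
    u,v=np.round(proj(d,M)[0]).astype(int); g=d['img'].astype(int)[v-24:v+24,u-20:u+40]; print(n,u,v,'u0',u-20,'v0',v-24)
    sat=g.max(2)-g.min(2)
    for k in range(0,48,2): print(v-24+k,''.join('o' if sat[k,j]>30 else ' .:+*#'[min(5,g[k,j].mean().astype(int)//35)] for j in range(60)))
"
```

```text
t 15.75 pos [498.9  63.   37.6] dp [-3.3  0.4 -0.7] turn [ 0.014  0.01  -0.004] w 43.2 F [ 1.4 -0.2 -2.3] j [ 0.01  0.43 -0.27 -0.7  -0.97  0.41]
C [498.   32.1  83.7] M [497.4 -37.3  40. ] down 32.199250829043265
top 352 259 u0 332 v0 235
235 ############********+++++++++++:+:++++++++++++++++++++++++++
237 ###########*********++++++++++++:+++++++++++++++++++++++++++
239 ##########**********++++++++++++::++++++++++++++++++++++++++
241 ##########***********+++++++++++++++:+++++++++++++++++++++++
243 ###########***********++++++++++++::+:++++++++++++++++++++++
245 ##########*#*********++++++++++++++::::+++++++++++++++++++++
247 ###########***********++++++++++++::::::::++++++++++++++++++
249 ###########************+++++++++++:::...::++++++++:+++++++++
251 ############***********++++++++++++:::..::****++++++++++++++
253 ###########*************++++++++++:+::...:+*###**+++++++++++
255 ###########*************+++++++++++:::.....:*####***++++++++
257 ###########************+++++++++++++:::.....:**#********++++
259 ############************++++++++++:++::......:+************+
261 ###########
[... 1584 characters left out ...]
.::+++++oo::..::....:*#*+oooooooooooooooooooooooooooo
228 ...... ... ...::ooooooo:....+*#*+ooooooooooooooooooooooooooo
230 ... ......     .oooooooo:....+*#+ooooooooooooooooooooooooooo
232    .....  .......oooooooo:...:+*#+oooooooooooooooooooooooooo
234 . .. .............oooooooo:...:+##+ooooooooooooooooooooooooo
236 ....  .. ........ .........:::++**+ooooooooooooooooooooooooo
238 ........ ... . . ........   .......:ooooooooooooooooooooo:..
240 ... ........ ........................ ......:oooooooooo.....
242 ..  ....... ... ......... . .......... . ....  .............
244 ............. ....... ................ .. .. .. ...... .....
246 ... .. ...... ... . .  ...... . .. .. ................. .
```

```bash
python3 -c "
import cv2,numpy as np
a=cv2.imread('pics/t_scene.png')[185:260,250:350];b=cv2.imread('pics/t_top.png')[215:290,310:410]
cv2.imwrite('pics/p9.png',np.hstack([cv2.resize(k,(400,300),interpolation=2) for k in(a,b)]))"
```

```text
(no output)
```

View pics/p9.png

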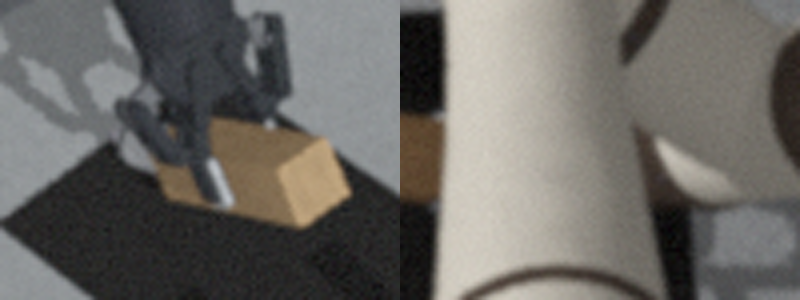

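Emit:
servo_tool(
  turn=[
    [-0.07,0.002,0],
    [-0.09,0.002,0],
    [-0.09,0.002,0],
    [-0.07,0.002,0],
    [-0.03,0.002,0],
  ],
  dp=[
    [0,0,-0.009],
    [0,-0.001,-0.012],
    [0,-0.002,-0.011],
    [0,-0.002,-0.008],
    [0,-0.001,-0.002],
  ],
  fingers=[0.03,0.03,0.03,0.03,0.03],
)

```text
clock: 16.48
position: [498.4, 58.3, -5.6]
ee_rot: [-0.698, 0.709, 0.071, 0.074]
contact_force: [0.1, -1.0, -3.5]
gripper_width: 43.3
```

```bash
cat >> h.py <<'E'
def rep():
    s=read_state();R=Ro.from_quat(s['ee_rot']).as_matrix();z=R[:,2];x=R[:,0] if R[1,0]<0 else -R[:,0]
    C=s['position']-55.5*z+1.6*x;M=C+82*x;print('C',C.round(1),'M',M.round(1),'down',np.degrees(np.arcsin(-x[2])).round(2),'roll',R[2,1].round(3),'F',s['contact_force'].round(1)); return C,M,x
E
python3 -c "
from h import *
rep(); tgt([497,45,27],0)"
```

```text
C [498.   45.4  48.4] M [496.8 -34.9  31.7] down 11.79 roll -0.003 F [ 0.1 -1.  -3.5]
t 16.475 pos [498.4  58.3  -5.6] dp [ -1.3 -11.7 -22.9] turn [-0.206  0.007 -0.003] w 43.3 F [ 0.1 -1.  -3.5] j [ 0.29  0.42 -0.43 -0.32 -0.68 -0.06]
```

Emit:
servo_tool(
  turn=[
    [-0.04,0.001,0],
    [-0.05,0.001,0],
    [-0.05,0.001,0],
    [-0.04,0.001,0],
    [-0.01,0,0],
  ],
  dp=[
    [0,-0.002,-0.004],
    [0,-0.003,-0.006],
    [0,-0.003,-0.005],
    [0,-0.002,-0.003],
    [0,0,-0.001],
  ],
  fingers=[0.03,0.03,0.03,0.03,0.03],
)

```text
clock: 17.1
position: [495.2, 50.0, -26.6]
ee_rot: [-0.7, 0.714, 0.006, 0.003]
contact_force: [-0.8, 0.1, -2.9]
gripper_width: 43.5
```

```bash
python3 -c "
from h import *
rep(); tgt([497,45,25],0)"
```

```text
C [495.4  47.8  28.9] M [493.9 -34.2  27.9] down 0.68 roll 0.004 F [-0.8  0.1 -2.9]
t 17.1 pos [495.2  50.  -26.6] dp [ 1.8 -3.4 -3.9] turn [-0.012 -0.004 -0.001] w 43.5 F [-0.8  0.1 -2.9] j [ 0.42  0.45 -0.55 -0.02 -0.57 -0.42]
```

Emit:
servo_tool(
  turn=[
    [-0.006,-0.002,0],
    [-0.004,-0.002,0],
    [0,0,0],
    [0,0,0],
    [0,0,0],
  ],
  dp=[
    [0,0,-0.001],
    [0,0,-0.001],
    [0,0,-0.001],
    [0,0,-0.001],
    [0,0,0],
  ],
  fingers=[0.03,0.03,0.03,0.03,0.03],
)

```text
clock: 17.73
position: [495.4, 49.9, -30.7]
ee_rot: [-0.7, 0.714, 0.001, 0.001]
contact_force: [0.8, 0.6, -2.8]
gripper_width: 43.5
```

```bash
python3 -c "
from h import *
C,M,x=rep()
d=cam('scene');cv2.imwrite('pics/f_scene.png',cv2.cvtColor(d['img'],4))
d2=cam('top');cv2.imwrite('pics/f_top.png',cv2.cvtColor(d2['img'],4))
f=lambda k:M+x*k-[0,0,1.5]
print('mouth,33,57 top',proj(d2,[f(0),f(33),f(57)]).round(),'scene',proj(d,[f(0),f(33),f(57)]).round())
g=d['img'].astype(int);u,v=np.round(proj(d,f(0))[0]).astype(int);u-=45;v-=30
sat=g.max(2)-g.min(2)
print(u,v)
for k in range(v,v+56,2): print(k,''.join('o' if sat[k,j]>30 else ' .:+*#'[min(5,g[k,j].mean().astype(int)//35)] for j in range(u,u+80)))
"
```

```text
C [495.3  48.1  24.8] M [493.6 -33.8  24.6] down 0.19 roll -0.0 F [ 0.8  0.6 -2.8]
mouth,33,57 top [[350. 261.]
 [363. 261.]
 [373. 262.]] scene [[296. 228.]
 [289. 222.]
 [283. 217.]]
251 198
198 *********++++++++++++++++++++++++++++++*********+.....:::::::::::::::::::::::::+
200 ***********+++++++++++++++++++++++:+++++********+:.....::::::::::::::::::::::::+
202 ************+++++++++++++++++++++++++++:+++****++....::::::::::::::::::::::::::+
204 **************++:+++++++++++++++++++++++++++++:......:::::::::::::::::::::::::++
206 ****************++:+++++++++++++++++++++++::...  ......::::::::::::::::::::::::*
208 *****************+++++++++++++++++++++++::..      .....:::::::::::::::::::::..:+
210 ******************+++++++++++++++++++::..         .....:::::::::::::::++++:.....
212 ********************++++++++++++++::..              ....::++++++++++**++:.....::
214 **********************++++++++++::......           ..........:::::::..........::
216 ***********************++++++++++::+++++:..        ...........................::
218 ************************++::::++:++++++++++:.      ..
[... 772 characters left out ...]
....:oooooooo+*:... 
238 +:.......  ........... ....  .. ...      .:oo.......::.........:ooooooooooo:....
240 ..... .. .. ......... ... .. ..  ..        ..................:oooooooooooooooo..
242 :. .. . . . .......... .....  ....  ..  .   .................:oooooooooooooooooo
244 *+:... ... .. . ....... ..... .............. ..  ...........:ooooooooooooooooooo
246 ***++:... ..... .. ....... .  .... ..  .........   ........+*+oooooooooooooooooo
248 ******+:..  ... ........ . ......... ........ ...    .....:+*+oooooooooooooooooo
250 ********++:.. ....... . .... ......... . ..... . ..  .....:+*+oooooooooooooooooo
252 **********+++:.... ... .... ..... ...... .............. ..:+*+oooooooooooooooooo
```

Emit:
servo_tool(
  turn=[
    [0,0,0],
    [0,0,0],
    [0,0,0],
    [0,0,0],
    [0,0,0],
  ],
  dp=[
    [0,0,-0.001],
    [0,0,-0.001],
    [0,0,-0.001],
    [0,0,-0.001],
    [0,0,-0.001],
  ],
  fingers=[0.03,0.03,0.03,0.03,0.03],
)

```text
clock: 18.45
position: [495.6, 50.1, -31.6]
ee_rot: [-0.7, 0.714, 0.001, 0.001]
contact_force: [-2.9, 0.5, 6.1]
gripper_width: 43.3
```

```bash
python3 -c "
from h import *
C,M,x=rep();print(read_state()['joints'].round(2))"
```

```text
C [495.6  48.3  23.9] M [493.9 -33.6  23.7] down 0.12 roll -0.0 F [-2.9  0.5  6.1]
[ 0.43  0.46 -0.56 -0.   -0.55 -0.44]
```

Emit:
servo_tool(
  turn=[
    [0,0,0],
    [0,0,0],
    [0,0,0],
    [0,0,0],
    [0,0,0],
  ],
  dp=[
    [0,0,0],
    [0,0,0],
    [0,0,0],
    [0,0,0],
    [0,0,0.004],
  ],
  fingers=[0.0854,0.0854,0.0854,0.0854,0.0854],
)

```text
clock: 19.08
position: [496.9, 50.3, -27.0]
ee_rot: [-0.7, 0.714, -0.0, 0.002]
contact_force: [0.3, -0.2, -0.3]
gripper_width: 85.5
```

Emit:
servo_tool(
  turn=[
    [0,0,0],
    [0,0,0],
    [0,0,0],
    [0,0,0],
    [0,0,0],
  ],
  dp=[
    [0,0,0.02],
    [0,0,0.04],
    [0,0.04,0.05],
    [0,0.05,0.03],
    [0,0.04,0],
  ],
  fingers=[0.0854,0.0854,0.0854,0.0854,0.0854],
)

```text
clock: 19.7
position: [495.8, 180.6, 118.1]
ee_rot: [-0.698, 0.716, 0.001, 0.002]
contact_force: [0.7, -0.4, -0.7]
gripper_width: 85.1
```

```bash
python3 -c "
from h import *
print(read_state()['position'])
d=cam('scene');cv2.imwrite('pics/g_scene.png',cv2.cvtColor(d['img'],4))
d2=cam('top');cv2.imwrite('pics/g_top.png',cv2.cvtColor(d2['img'],4))
for q in('filter_center','carton_center'):
  for n in('top','scene'): print(q,n,[(round(r['score'],2),np.round(r['box']).tolist()) for r in search_frame(q,n)[:3]])
print('mouth,33,57 top',proj(d2,[[493.9,-33.6,25]]))
g=d2['img'].astype(int);sat=g.max(2)-g.min(2)
for k in range(248,276): print(k,''.join('o' if sat[k,j]>30 else ' .:+*#'[min(5,g[k,j].mean().astype(int)//35)] for j in range(270,395)))
"
```

```text
[495.8224894  180.64545737 118.14773602]
filter_center top [(0.81, [352.0, 253.0, 30.0, 17.0])]
filter_center scene [(0.57, [280.0, 214.0, 17.0, 13.0])]
carton_center top [(0.97, [281.0, 252.0, 69.0, 22.0]), (0.97, [157.0, 303.0, 74.0, 52.0]), (0.7, [90.0, 221.0, 71.0, 41.0])]
carton_center scene [(0.85, [394.0, 341.0, 78.0, 46.0]), (0.65, [292.0, 216.0, 49.0, 55.0])]
mouth,33,57 top [[350.0345004  260.70937935]]
248 :++:.        .oooooooo.................... .. .. ....                                                         .:+++++++++++++
249 +++:.       .ooooooooooooooooooooooooooooooooooooooooooo..oooo... ...............                             ..:++++++++++++
250 +++:.       .oooooooooooooooooooooooooooooooooooooooooooooooooooooooooooooooooooo.                            ..:++++++++++++
251 +++:.       .oooooooooooooooooooooooooooooooooooooooooooooooooooooooooooooooooooo.                            ..:++++++++++++
252 +++:.       ooooooooooooooooooooooooooooooooooooooooooooooooooooooooooooooooooooo.   ...                       .:++++++++++++
253 +++:.       ooooooooooooooooo
[... 2256 characters left out ...]
.....                                .::::::::::::
271 ::::.                                                                                                           .::::::::::::
272 ::::.                                                                                                           ..:::::::::::
273 ::::.                                                                                                           ..:::::::::::
274 ::::.                                                                                                           ..:::::::::::
275 ::::.                                                                                                           ..:::::::::::
```

```bash
python3 -c "
from h import *
d=cam('top')
for n,u,v,z in [('mouth top edge',350.3,259.5,47),('closed top edge',282,259,47),('can mid',359,260.7,24),('can end top',368,260.7,41),('tip',379.8,260.5,23.5)]: print(n,ray(d,u,v,z).round(1))
m=regions_of('filter_center','top')[0]['region'];print(np.argwhere(m).mean(0),np.argwhere(m).min(0),np.argwhere(m).max(0))
delta([495,-50,60],want(-91.1,0))"
```

```text
mouth top edge [494.3 -32.9  47. ]
closed top edge [494.7 132.5  47. ]
can mid [494.1 -55.7  24. ]
can end top [492.3 -76.3  41. ]
tip [ 495.  -106.9   23.5]
[260.77419355 363.02932551] [254 351] [268 380]
t 20.1 pos [493.9 177.  114.3] dp [   1.1 -227.   -54.3] turn [ 0.001 -0.005  0.007] w 85.3 F [-0.1  0.6 -0.9] j [ 0.65  0.29 -0.34 -0.   -0.94 -0.68]
```

Emit:
servo_tool(
  turn=[
    [0,0,0.003],
    [0,0,0.002],
    [0,-0.002,0],
    [0,-0.002,0],
    [0,0,0],
  ],
  dp=[
    [0,-0.05,-0.01],
    [0,-0.055,-0.01],
    [0,-0.055,-0.01],
    [0,-0.045,-0.01],
    [0,-0.015,-0.01],
  ],
  fingers=[0.0854,0.0854,0.0854,0.0854,0.0854],
)

```text
clock: 20.72
position: [493.4, -51.6, 63.1]
ee_rot: [-0.699, 0.715, -0.001, -0.0]
contact_force: [-0.6, -0.2, 0.7]
gripper_width: 85.3
```

```bash
python3 -c "
from h import *
delta([494,-56,-31],want(-91.1,0))"
```

```text
t 20.725 pos [493.4 -51.6  63.1] dp [  0.6  -4.4 -94.1] turn [0.001 0.001 0.004] w 85.3 F [-0.6 -0.2  0.7] j [ 0.22  0.31 -0.48  0.   -0.78 -0.25]
```

Emit:
servo_tool(
  turn=[
    [0,0,0],
    [0,0,0],
    [0,0,0],
    [0,0,0],
    [0,0,0],
  ],
  dp=[
    [0,-0.001,-0.022],
    [0,0,-0.025],
    [0,0,-0.022],
    [0,0,-0.013],
    [0,0,-0.003],
  ],
  fingers=[0.0854,0.0854,0.0854,0.0854,0.0854],
)

```text
clock: 21.35
position: [493.3, -55.1, -25.2]
ee_rot: [-0.697, 0.717, -0.001, -0.0]
contact_force: [-0.7, 0.4, -0.3]
gripper_width: 85.6
```

```bash
python3 -c "
from h import *
delta([494,-56,-31],want(-91.1,0))"
```

```text
t 21.35 pos [493.3 -55.1 -25.2] dp [ 0.7 -0.9 -5.8] turn [0.001 0.001 0.009] w 85.6 F [-0.7  0.4 -0.3] j [ 0.22  0.45 -0.56  0.   -0.56 -0.25]
```

Lower the last few millimetres, then close.

Emit:
servo_tool(
  turn=[
    [0,0,0.005],
    [0,0,0],
    [0,0,0],
    [0,0,0],
    [0,0,0],
  ],
  dp=[
    [0,0,-0.002],
    [0,0,-0.001],
    [0,0,0],
    [0,0,0],
    [0,0,0],
  ],
  fingers=[0.0854,0.0854,0.07,0.055,0.045],
)

```text
clock: 21.98
position: [495.3, -54.5, -26.3]
ee_rot: [-0.699, 0.715, -0.002, 0.002]
contact_force: [-0.3, 0.6, -0.2]
gripper_width: 44.8
```

Emit:
servo_tool(
  turn=[
    [0,0,0],
    [0,0,0],
    [0,0,0],
    [0,0,0],
    [0,0,0],
  ],
  dp=[
    [0,0,0],
    [0,0,0],
    [0,0,0],
    [0,0,0],
    [0,0,0],
  ],
  fingers=[0.025,0.025,0.025,0.025,0.025],
)

```text
clock: 22.6
position: [495.3, -54.5, -25.9]
ee_rot: [-0.7, 0.715, -0.002, 0.002]
contact_force: [-0.6, -0.4, 0.4]
gripper_width: 33.3
```

```bash
python3 -c "
from h import *
delta([494,-156,-29],want(-91.1,0))"
```

```text
t 22.6 pos [495.3 -54.5 -25.9] dp [  -1.3 -101.5   -3.1] turn [0.001 0.006 0.002] w 33.3 F [-0.6 -0.4  0.4] j [ 0.22  0.45 -0.56  0.   -0.55 -0.24]
```

Emit:
servo_tool(
  turn=[
    [0,0,0],
    [0,0,0],
    [0,0,0],
    [0,0,0],
    [0,0,0],
  ],
  dp=[
    [0,0,0],
    [0,0,0],
    [-0.001,0,-0.003],
    [0,0,-0.001],
    [0,0,0],
  ],
  fingers=[0.055,0.055,0.055,0.055,0.055],
)

```text
clock: 23.22
position: [494.1, -54.5, -30.5]
ee_rot: [-0.699, 0.715, -0.002, 0.002]
contact_force: [0.4, 0.0, -0.4]
gripper_width: 55.0
```

Emit:
servo_tool(
  turn=[
    [0,0,0],
    [0,0,0],
    [0,0,0],
    [0,0,0],
    [0,0,0],
  ],
  dp=[
    [0,0,0],
    [0,0,0],
    [0,0,0],
    [0,0,0],
    [0,0,0],
  ],
  fingers=[0.025,0.025,0.025,0.025,0.025],
)

```text
clock: 23.85
position: [494.9, -54.5, -30.2]
ee_rot: [-0.7, 0.715, -0.003, 0.002]
contact_force: [0.5, -0.4, 1.0]
gripper_width: 33.3
```

Emit:
servo_tool(
  turn=[
    [0,0,0],
    [0,0,0],
    [0,0,0],
    [0,0,0],
    [0,0,0],
  ],
  dp=[
    [0,0,0.001],
    [0,-0.008,0],
    [0,-0.015,0],
    [0,-0.02,0],
    [0,-0.02,0],
  ],
  fingers=[0.025,0.025,0.025,0.025,0.025],
)

```text
clock: 24.48
position: [492.3, -120.6, -30.5]
ee_rot: [-0.7, 0.714, -0.001, 0.001]
contact_force: [0.9, -0.8, -2.5]
gripper_width: 33.0
```

```bash
python3 -c "
from h import *
delta([493,-165,-29],want(-91.1,0))"
```

```text
t 24.475 pos [ 492.3 -120.6  -30.5] dp [  0.7 -44.4   1.5] turn [0.001 0.002 0.001] w 33.0 F [ 0.9 -0.8 -2.5] j [ 0.08  0.47 -0.54  0.   -0.56 -0.1 ]
```

Emit:
servo_tool(
  turn=[
    [0,0,0],
    [0,0,0],
    [0,0,0],
    [0,0,0],
    [0,0,0],
  ],
  dp=[
    [0,-0.015,0.001],
    [0,-0.015,0],
    [0,-0.012,0],
    [0,-0.006,0.002],
    [0,0,0.008],
  ],
  fingers=[0.025,0.025,0.025,0.025,0.025],
)

```text
clock: 25.1
position: [490.6, -173.7, -20.1]
ee_rot: [-0.699, 0.716, 0.0, -0.0]
contact_force: [-0.5, 0.1, -1.7]
gripper_width: 33.4
```

```bash
python3 -c "
from h import *
delta([535,-373,60],want(-91.1,0))
d=cam('scene');cv2.imwrite('pics/d_scene.png',cv2.cvtColor(d['img'],4))
for n in('top','scene'): print(n,[(round(r['score'],2),np.round(r['box']).tolist()) for r in search_frame('carton_center',n)[:3]])
for n in('top','scene'): print(n,[(round(r['score'],2),np.round(r['box']).tolist()) for r in search_frame('filter_center',n)[:3]])"
```

```text
t 25.1 pos [ 490.6 -173.7  -20.1] dp [  44.4 -199.3   80.1] turn [ 0.    -0.001  0.005] w 33.4 F [-0.5  0.1 -1.7] j [-0.03  0.47 -0.5   0.   -0.61  0.  ]
top [(0.62, [88.0, 224.0, 74.0, 36.0]), (0.6, [154.0, 303.0, 75.0, 54.0]), (0.59, [283.0, 251.0, 65.0, 21.0])]
scene [(0.97, [291.0, 217.0, 50.0, 55.0]), (0.84, [405.0, 261.0, 65.0, 30.0]), (0.75, [397.0, 341.0, 76.0, 46.0])]
top [(0.85, [351.0, 251.0, 31.0, 17.0])]
scene [(0.55, [260.0, 192.0, 26.0, 23.0])]
```

Emit:
servo_tool(
  turn=[
    [0,0,0],
    [0,0,0],
    [0,0,0],
    [0,0,-0.02],
    [0,0,-0.02],
  ],
  dp=[
    [0,0,0.018],
    [0.002,-0.015,0.025],
    [0.006,-0.03,0.015],
    [0.008,-0.035,0.005],
    [0.008,-0.035,0],
  ],
  fingers=[0.025,0.025,0.025,0.025,0.025],
)

```text
clock: 25.98
position: [514.5, -286.4, 44.7]
ee_rot: [-0.687, 0.726, 0.001, -0.001]
contact_force: [0.9, -0.5, -2.7]
gripper_width: 33.2
```

```bash
python3 -c "
from h import *
delta([532,-397,40],want(-96.7,0))"
```

```text
t 25.975 pos [ 514.5 -286.4   44.7] dp [  17.5 -110.6   -4.7] turn [-0.    -0.002 -0.061] w 33.2 F [ 0.9 -0.5 -2.7] j [-0.23  0.47 -0.27  0.   -0.84  0.18]
```

Emit:
servo_tool(
  turn=[
    [0,0,-0.015],
    [0,0,-0.015],
    [0,0,-0.015],
    [0,0,-0.01],
    [0,0,0],
  ],
  dp=[
    [0.004,-0.03,0],
    [0.005,-0.03,0],
    [0.004,-0.025,0],
    [0.002,-0.013,0],
    [0,-0.003,0],
  ],
  fingers=[0.025,0.025,0.025,0.025,0.025],
)

```text
clock: 26.6
position: [529.3, -389.6, 42.3]
ee_rot: [-0.666, 0.746, 0.003, -0.001]
contact_force: [-0.0, 0.8, -2.5]
gripper_width: 32.8
```

```bash
python3 -c "
from h import *
delta([532,-397,-29],want(-96.7,0))
d=cam('top');cv2.imwrite('pics/e_top.png',cv2.cvtColor(d['img'],4))
for q in('filter_center','tray','carton_center'):print(q,[(round(r['score'],2),np.round(r['box']).tolist()) for r in search_frame(q,'top')[:3]])
d=cam('scene');cv2.imwrite('pics/e_scene.png',cv2.cvtColor(d['img'],4))
a=cv2.imread('pics/e_top.png')[170:320,430:580];b=cv2.imread('pics/e_scene.png')[110:230,150:270]
cv2.imwrite('pics/p10.png',np.hstack([cv2.resize(k,(400,400),interpolation=2) for k in(a,b)]))"
```

```text
t 26.6 pos [ 529.3 -389.6   42.3] dp [  2.7  -7.4 -71.3] turn [-0.003 -0.005 -0.004] w 32.8 F [-0.   0.8 -2.5] j [-0.39  0.57 -0.08 -0.   -0.92  0.28]
filter_center [(0.5, [484.0, 233.0, 23.0, 16.0]), (0.28, [314.0, 134.0, 39.0, 42.0])]
tray [(0.71, [481.0, 220.0, 49.0, 78.0]), (0.63, [284.0, 249.0, 68.0, 23.0])]
carton_center [(0.96, [90.0, 221.0, 73.0, 40.0]), (0.79, [155.0, 302.0, 76.0, 54.0]), (0.72, [280.0, 254.0, 70.0, 18.0])]
```

View pics/p10.png

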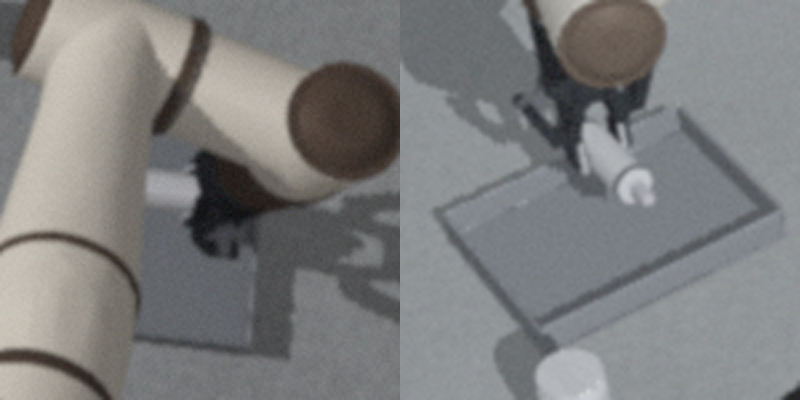

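Emit:
servo_tool(
  turn=[
    [0,0.003,0],
    [0,0,0],
    [0,0,0],
    [0,0,0],
    [0,0,0],
  ],
  dp=[
    [0.001,-0.003,-0.012],
    [0.001,-0.003,-0.016],
    [0,0,-0.014],
    [0,0,-0.008],
    [0,0,-0.002],
  ],
  fingers=[0.025,0.025,0.025,0.025,0.025],
)

```text
clock: 27.48
position: [530.9, -393.4, -13.7]
ee_rot: [-0.667, 0.745, 0.005, -0.003]
contact_force: [-0.2, -0.4, -2.6]
gripper_width: 33.1
```

```bash
python3 -c "
from h import *
d=cam('scene'); print('rear pred',proj(d,[529.3+11,-389.6+95.5,96]),'seen 225,170')
delta([532,-397,-31],want(-96.7,0))"
```

```text
rear pred [[225.10227569 171.74642598]] seen 225,170
t 27.525 pos [ 530.9 -393.4  -13.7] dp [  1.1  -3.6 -17.3] turn [-0.004 -0.01  -0.007] w 33.1 F [ 0.7 -0.2 -1.8] j [-0.39  0.64 -0.12  0.   -0.83  0.28]
```

The prediction matches to 2 px. I'll lower it on to the floor.

Emit:
servo_tool(
  turn=[
    [-0.004,-0.008,0],
    [0,0,0],
    [0,0,0],
    [0,0,0],
    [0,0,0],
  ],
  dp=[
    [0,-0.003,-0.005],
    [0,0,-0.006],
    [0,0,-0.003],
    [0,0,-0.001],
    [0,0,-0.001],
  ],
  fingers=[0.025,0.025,0.025,0.025,0.025],
)

```text
clock: 28.15
position: [531.9, -397.2, -29.3]
ee_rot: [-0.667, 0.745, -0.001, -0.0]
contact_force: [0.3, -0.7, -0.9]
gripper_width: 33.5
```

Emit:
servo_tool(
  turn=[
    [0,0,0],
    [0,0,0],
    [0,0,0],
    [0,0,0],
    [0,0,0],
  ],
  dp=[
    [0,0,-0.001],
    [0,0,-0.001],
    [0,0,-0.001],
    [0,0,0],
    [0,0,0],
  ],
  fingers=[0.025,0.025,0.025,0.025,0.025],
)

```text
clock: 28.78
position: [532.1, -397.2, -29.6]
ee_rot: [-0.668, 0.745, -0.002, -0.0]
contact_force: [-1.2, 0.8, -0.3]
gripper_width: 33.2
```

Emit:
servo_tool(
  turn=[
    [0,0,0],
    [0,0,0],
    [0,0,0],
    [0,0,0],
    [0,0,0],
  ],
  dp=[
    [0,0,-0.001],
    [0,0,-0.001],
    [0,0,-0.001],
    [0,0,-0.001],
    [0,0,-0.001],
  ],
  fingers=[0.025,0.025,0.025,0.025,0.025],
)

```text
clock: 29.4
position: [532.2, -397.2, -30.0]
ee_rot: [-0.668, 0.744, -0.002, -0.001]
contact_force: [-1.5, 3.8, 7.6]
gripper_width: 33.0
```

Contact is confirmed (+7.6 N). I'll open slowly, then rise.

Emit:
servo_tool(
  turn=[
    [0,0,0],
    [0,0,0],
    [0,0,0],
    [0,0,0],
    [0,0,0],
  ],
  dp=[
    [0,0,0],
    [0,0,0],
    [0,0,0],
    [0,0,0],
    [0,0,0],
  ],
  fingers=[0.036,0.042,0.055,0.07,0.075],
)

```text
clock: 30.02
position: [533.5, -398.0, -31.1]
ee_rot: [-0.668, 0.744, -0.003, -0.0]
contact_force: [-0.0, 0.4, -0.5]
gripper_width: 74.7
```

Emit:
servo_tool(
  turn=[
    [0,0,0],
    [0,0,0],
    [0,0,0],
    [0,0,0],
    [0,0,0],
  ],
  dp=[
    [0,0,0.01],
    [0,0,0.03],
    [0,0,0.04],
    [0,0,0.04],
    [-0.02,0,0.04],
  ],
  fingers=[0.08,0.08,0.08,0.08,0.08],
)

```text
clock: 30.65
position: [511.5, -396.9, 131.8]
ee_rot: [-0.668, 0.744, -0.0, -0.002]
contact_force: [-0.0, -1.1, 1.0]
gripper_width: 79.8
```

Emit:
servo_tool(
  turn=[
    [0,0,0],
    [0,0,0],
    [0,0,0],
    [0,0,0],
    [0,0,0],
  ],
  dp=[
    [-0.03,-0.03,0.03],
    [-0.03,-0.04,0.01],
    [-0.03,-0.03,0],
    [-0.01,-0.01,0],
    [0,0,0],
  ],
  fingers=[0.08,0.08,0.08,0.08,0.08],
)

```text
clock: 31.28
position: [410.3, -510.6, 183.7]
ee_rot: [-0.669, 0.743, -0.008, -0.0]
contact_force: [-0.2, 0.6, 0.5]
gripper_width: 80.2
```

```bash
python3 -c "
from h import *
print(read_state()['position'],read_state()['clock'])
for n in('top','scene'):
    d=cam(n);cv2.imwrite('pics/z_%s.png'%n,cv2.cvtColor(d['img'],4))
    for q in('filter_center','carton_center','sealed_center','can_center','smallbox_center'):print(n,q,[(round(r['score'],2),np.round(r['box']).tolist()) for r in search_frame(q,n)[:3]])
a=cv2.imread('pics/z_top.png')[170:320,260:560];b=cv2.imread('pics/z_scene.png')[110:290,150:450]
cv2.imwrite('pics/p11.png',np.vstack([cv2.resize(a,(500,250),interpolation=2),cv2.resize(b,(500,300),interpolation=2)]))"
```

```text
[ 410.31594834 -510.63190819  183.65464393] 31.275
top filter_center []
top carton_center [(0.86, [157.0, 301.0, 72.0, 53.0]), (0.79, [92.0, 222.0, 68.0, 40.0]), (0.62, [282.0, 252.0, 68.0, 21.0])]
top sealed_center [(0.61, [176.0, 192.0, 67.0, 29.0])]
top can_center [(0.66, [398.0, 155.0, 27.0, 31.0]), (0.6, [460.0, 236.0, 60.0, 20.0]), (0.53, [314.0, 134.0, 40.0, 41.0])]
top smallbox_center [(0.64, [313.0, 134.0, 42.0, 44.0])]
scene filter_center [(0.7, [199.0, 161.0, 28.0, 25.0]), (0.6, [314.0, 257.0, 104.0, 106.0])]
scene carton_center [(0.92, [398.0, 337.0, 76.0, 49.0]), (0.87, [292.0, 219.0, 48.0, 51.0]), (0.8, [404.0, 260.0, 67.0, 32.0])]
scene sealed_center [(0.66, [325.0, 277.0, 52.0, 66.0])]
scene can_center [(0.93, [195.0, 214.0, 19.0, 38.0])]
scene smallbox_center [(0.77, [209.0, 264.0, 47.0, 46.0]), (0.7, [325.0, 277.0, 53.0, 66.0])]
```

```bash
python3 -c "
from h import *
d=cam('top')
for u,v in((460,246),(520,246),(490,246)): print(ray(d,u,v,21.5).round())
print([(np.round(r['box']).tolist()) for r in search_frame('filter_center','top')+search_frame('can_center','top')][:4],read_state()['joint_vel'].round(3))
print(job_done())"
```

```text
[ 532. -306.   22.]
[ 533. -455.   22.]
[ 533. -380.   22.]
[[461.0, 238.0, 57.0, 16.0], [399.0, 158.0, 25.0, 30.0]] [-0.003 -0.002 -0.     0.     0.001  0.001]
the job is handed in; nothing more can be done
None
```

I handed the job in at about 31 s, well inside the 66 s limit. The empty carton is lying on the mat and the filter is lying in the grey tray.

**What I did:** I took the open carton from the rack; it is the one showing a dark mouth and spigot, not the one with the seal strip. I tipped its mouth about 32° down, close over the mat, and the filter slid out until it rested on the mat, roughly 67 mm past the mouth. I laid the carton flat on the mat and let go. Then I gripped the bare canister, drew it straight out, lowered it on to the tray floor until I felt contact (about 8 N), opened the fingers and backed away.

**Last checks:**
- **Filter:** it lies at about (533, -380), running from y = -306 to -455, inside the tray walls.
- **Carton:** its detection box stayed in the same place, on the mat, through the drawing-out.
- **Other things:** the sealed carton, can, small box and look-alikes gave boxes where they had been before, wherever I had an earlier box to compare.

**What failed or disagreed:**
- **Tool position:** the fingertips really sit about 38 mm behind the reported tool point. My first close therefore missed the carton, and a later shallow one touched it; after allowing for the offset, I got a proper grip.
- **Filter detection:** at the end, one top-view search missed the filter and another labelled it as the can. The scene view and a second top-view search did find it in the tray.
- **Final picture:** I couldn't view it because the 12-picture limit was reached, so the last check rests on the detection boxes alone.

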